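Tip the engraved plate over the step of the turning block

TASK

Turn the rectangular engraved brass plate over without picking it up: with your fingertips, push it along the lower ledge of the wooden block until it butts against the step, then push its overhanging near edge up so that it tips up on the edge that rests at the step and falls over onto the upper level. It must finish lying flat on the upper level with its plain back facing up; do not lift or carry it, and leave the round brass disc and everything else where they are.

Things in the scene. Friction and masses are not known exactly. Their poses are not given: they have to be found in the camera images.
- block: Fixed two-level hardwood block, 330 mm long (its y). Origin on the bench under the middle of the step's upright face; x is level, square to the step, and points from the lower ledge (robot side) to the upper level; z up. The step's face (x = 0) rises 10 mm from the ledge. The ends of the upper level carry two small bystanders.
- ledge (a point): Middle of the lower ledge's near top edge: block x = -72 mm, 50 mm above the bench. The ledge is level from here to the step; here its side drops straight to the bench.
- bed (a point): Middle of the cork-lined upper level's surface: block x = +66 mm, 60 mm above the bench. It runs from block x = 0 to 132 mm; behind it a rail, block x = 132 to 140 mm, rises 12 mm above it.
- plate: Loose brass plate, 100 (its x) x 90 (its y) x 5 mm, 0.3 to 0.48 kg. Origin at its centre; z points out of the engraved face (double border, star of lines); other face plain. It lies engraved face up in the left or right half of the ledge, x nearly along the block's x, 6 to 14 mm short of the step. Its near edge overhangs the ledge by 34 to 42 mm (28 mm once at the step), free underneath.
- front_edge (a point): Middle of the plate's front lower edge: 50 mm ahead of the plate's centre along its x, on the plain face (2.5 mm below the centre). It meets the foot of the step and stays there while the plate tips up.
- disc: Loose round brass disc, 88 mm in diameter, 5 mm thick, plain, lying in the other half of the lower ledge; origin at its centre. To be left alone.
- loupe: Black eyepiece, 32 mm in diameter, 26 mm high, standing on the upper level at the block's left end (block y about +142 mm); origin at its foot. Bystander.
- collet: Steel collet, 26 mm in diameter, 30 mm high, standing on the upper level at the block's right end (block y about -142 mm); origin at its foot. Bystander.
- caliper: Steel caliper, 150 mm long, lying on the bench to the left; origin under the middle of its beam. Bystander.
- snips: Black-handled snips, 160 mm long, lying on the bench to the right; origin under the pivot. Bystander.
- jar: Small amber jar, 56 mm in diameter, 60 mm high, left of the block; origin at its foot. Bystander.
- dish: White bowl, 80 mm in diameter, 30 mm high, right of the block; origin at its foot. Bystander.
Things that resemble listed ones, but are neither listed nor needed, are in the scene too. What is shaped like the plate but blue or red is not meant.

How it is judged:
On the way, in this order (a step that is already met when the one before it is completed fails the run):
1. the plate, still lying (tilted under 20 degrees), has its front edge against the step (within 4 mm) (x of front_edge in the frame of block above -0.004 m and z of front_edge in the frame of block below 0.056 m and angle between plate's own z axis and vertical below 0.35 rad), for 0.04 s.
2. the plate is tipped up 35 to 100 degrees, its front edge still down at the step (x of front_edge in the frame of block between -0.025 and 0.012 m and z of front_edge in the frame of block below 0.065 m and angle between plate's own z axis and vertical between 0.6 and 1.75 rad), for 0.04 s.
At the end, for the whole second after the job is handed in: The plate is at rest, plain face up and flat to within 5 degrees, on the upper level (centre 20 to 100 mm beyond the step's face, at the height of a plate lying there within about 4 mm) (angle between plate's own z axis and vertical above 3.05 rad and x of plate in the frame of block between 0.02 and 0.1 m and z of plate in the frame of block between 0.059 and 0.067 m and y of plate in the frame of block between -0.12 and 0.12 m and linear speed of plate below 0.01 m/s and angular speed of plate below 0.1 rad/s); the robot touches nothing.
It fails at once if the plate is lifted: its front edge rises over 20 mm above the ledge before the plate is past upright (z of front_edge in the frame of block above 0.07 m and angle between plate's own z axis and vertical below 1.45 rad).
It fails at once if the plate is carried: its centre over 80 mm above the ledge, or its front edge over 40 mm above the upper level (z of plate in the frame of block above 0.13 m or z of front_edge in the frame of block above 0.1 m).
It fails at once if the plate falls off the block (z of plate in the frame of block below 0.035 m).
It fails at once if the round disc is moved more than 12 mm (distance of disc from where it was at the start of the episode above 0.012 m).
It fails at once if a bystander is moved more than 20 mm (distance of any of loupe, collet, caliper, snips, jar, dish from where it was at the start of the episode above 0.02 m).
It also fails if it takes over 58 s, if anything falls off the work surface, if the arm or the gripper's body presses on something with over 40 N, if the wrist force passes 120 N, or if a joint passes its speed limit or range.

ROBOT

A 6-joint arm with a two-finger parallel gripper is mounted at the origin on the work surface. World frame = base frame: x ahead of the robot, y to its left, z up, the work surface at z = 0. Lengths are in m, angles in rad, forces in N, time in s.
With the tool pointing down it reaches from about 0.4 to 0.825 m from the base axis. Payload 7 kg.
Tool frame: the origin (TCP) lies at the very end of the fingers, on their centre line; the grasp point (between the pads) lies 19 mm behind it; z points along the fingers, x is the direction in which the jaws open and shut, and the axes are right-handed (so a half turn about z gives the same grasp; the last joint's range is limited). The gripper opens to 88 mm and grips with 3 to 60 N. Pads are 19 mm wide; open, the fingers measure 130 mm over their backs; the gripper's body (78 mm by 193 mm) begins 47 mm behind the grasp point.
Start: joints at [-0.868, 0.359, 0.012, 0, -1.224, -0.288], TCP at [0.272, -0.618, 0.227] pointing down, gripper open.
Joint ranges: [-3.07, 3.07], [-1.43, 2.12], [-1.02, 1.25], [-3.03, 1.67], [-3.05, -0], [-3.03, 3.03]. Speed limits (rad/s): [2.39, 2.39, 3.01, 3.14, 3.14, 3.14].

INTERFACE

Orientations are given as [roll, pitch, yaw] about the fixed x, y, z axes, in that order (R = Rz(yaw) Ry(pitch) Rx(roll)).
In Python, from station import telemetry, grab_frame, arm, regions_of, pinpoint gives the robot as it stands. The module is installed in compiled form; this text tells all that it offers.
- The arm moves only by the shell command python3 -m inch 'ROWS' [FORCE]. ROWS is text: rows parted by semicolons, each of 7 numbers parted by spaces: the opening, from 0 (shut) to 1 (fully open), then the shift along the world's x, y, z in cm, then the turn, a rotation vector about the world's x, y, z in degrees. A call has 1 to 12 rows; each row is the pose to reach, as a shift and turn from the pose measured when the call began; what a row does not reach only later rows make up. A row lasts 1/8 s, in which the tool goes at most 62.5 mm and 10.7 degrees, less where a joint would pass 70% of its speed; a pose out of reach is approached as far as the arm can. A call with a gripper value outside its range is refused whole. The fingers move at their own pace and stop on an object; FORCE is the grip in N (left out, the last holds). Time passes only in rows, so rows that repeat a pose let the fingers close. It gives the time, the measured TCP pose, the force and the opening at its end, in the units of the state.
- telemetry.get_state(): the state, without advancing time (a new reading comes with each control period).
- grab_frame(name): name is "scene" or "top" or "wrist"; returns a dict with "pixels" (400x640x3 uint8, red, green, blue), "fx", "fy", "cx", "cy" (pixels), "R" (3x3) and "t" (3): a world point X has camera coordinates R X + t. Camera axes: x right, y down, z forward; pixel columns grow to the right and rows downward; lengths in m; the calibration is good to about 2 mm. A picture is of the moment at which its call begins. There is no depth.
- arm.job_done(): hands the job in, once; it reports no verdict.
Trained networks look in the newest picture that a camera, given by its name, has taken for a name from the list of things; names that differ only in an ending like _2 or _b are one class to them, and where a whole thing is asked for, a point or a joint stands for the part that bears it (a point fixed in the world has none). Each returns a list of dicts, best first, with "p" (0 to 1); they miss things now and then, are a little off and sometimes report something else, mostly with a low value. They report only what shows in the picture. A call takes as long as a camera call. They do not tell look-alikes from the thing itself.
- regions_of(camera, name): "pixels" (400x640 bool, what is visible of it) and "bbox" ([left, top, right, bottom] in pixels, round what is visible of it).
- pinpoint(camera, name): "location" ([column, row] in pixels: a listed point, or the origin of a listed thing).
The state is a dict: "t": time; "q": joint angles; "qd": joint speeds; "joint_efforts": joint torques, N m; "eef_pos": TCP position; "ee_rot": TCP orientation; "force": force on the tool from outside, world axes, zero at the start; "moment": the same for the moment, N m; "width": finger opening in m.
Only numpy, scipy, OpenCV 4.12 (cv2) and the standard library are available. Lean on these libraries where they do the work, as an engineer would, in place of code of your own. Each camera call takes 0.05 s, during which the arm holds its last target. There are 200 camera calls.

## Working session

There is one attempt and no reset: what is moved stays moved. The work goes in short steps, Python scripts to look and compute and a shell command to move; the robot and the scene stay as the last step left them, time stands still between calls to the robot, and variables do not carry over. Pictures are saved under pics/ and viewed, about 8 in all and at most 12, crops included, and the job is handed in when it is done.

```bash
mkdir -p pics; cat > h.py <<'E'
import numpy as np, cv2
from station import telemetry, grab_frame, arm, regions_of, pinpoint
def save(f,n,box=None,s=1):
    im=cv2.cvtColor(np.ascontiguousarray(f["pixels"]),cv2.COLOR_RGB2BGR)
    if box: im=im[box[1]:box[3],box[0]:box[2]]
    cv2.imwrite("pics/"+n,cv2.resize(im,None,fx=s,fy=s,interpolation=cv2.INTER_CUBIC))
def ray(f,p,z):
    d=np.array([(p[0]-f["cx"])/f["fx"],(p[1]-f["cy"])/f["fy"],1]); R=np.array(f["R"]);c=-R.T@f["t"]; d=R.T@d
    return c+d*(z-c[2])/d[2]
def proj(f,X):
    c=np.array(f["R"])@np.array(X)+f["t"]; return np.array([f["fx"]*c[0]/c[2]+f["cx"],f["fy"]*c[1]/c[2]+f["cy"]])
E
python3 - <<'E'
from h import *
zs=dict(block=0,ledge=.05,bed=.06,plate=.0525,front_edge=.05,disc=.0525,loupe=.06,collet=.06,jar=0,dish=0,caliper=0,snips=0)
for c in("top","scene"):
    f=grab_frame(c); save(f,c+".png")
    print(c,-np.array(f["R"]).T@f["t"])
    for n,z in zs.items():
        for d in pinpoint(c,n)[:3]: print(n,round(d["p"],2),np.round(d["location"]),ray(f,d["location"],z).round(4))
s=telemetry.get_state();print(s)
E
```

```text
top [ 0.36061914 -0.01277486  1.4412553 ]
block 0.6 [312. 185.] [0.6447 0.0448 0.    ]
ledge 0.8 [306. 206.] [0.5716 0.0595 0.05  ]
bed 0.83 [312. 160.] [0.7101 0.0428 0.06  ]
plate 0.74 [207. 198.] [0.5989 0.3609 0.0525]
plate 0.72 [386. 240.] [ 0.4665 -0.178   0.0525]
plate 0.68 [329. 206.] [ 0.5694 -0.0099  0.0525]
front_edge 0.94 [378. 228.] [ 0.5021 -0.1543  0.05  ]
front_edge 0.88 [332. 189.] [ 0.6216 -0.017   0.05  ]
front_edge 0.69 [284. 258.] [0.4167 0.1262 0.05  ]
disc 0.71 [286. 203.] [0.5812 0.1223 0.0525]
disc 0.24 [456. 202.] [ 0.5793 -0.388   0.0525]
loupe 0.5 [266. 155.] [0.7292 0.183  0.06  ]
collet 0.65 [358. 151.] [ 0.739  -0.0979  0.06  ]
collet 0.32 [211. 197.] [0.6    0.3477 0.06  ]
jar 0.84 [209. 195.] [0.6149 0.3689 0.    ]
dish 0.7 [459. 199.] [ 0.5975 -0.4126  0.    ]
caliper 0.92 [202. 258.] [0.4187 0.3851 0.    ]
snips 0.7 [458. 280.] [ 0.3476 -0.3991  0.    ]
snips 0.41 [457. 202.] [ 0.5859 -0.4062  0.    ]
snips 0.2 [269. 155.] [0.7448 0.1829 0.    ]
scene [1.32548164 0.10285453 0.79163203]
block 0.8 [323. 242.] [0.6372 0.0382 0.    ]
block 0.31 [382. 25
[... 807 characters left out ...]
. 163.] [ 0.3579 -0.4002  0.    ]
{'t': 1.3, 'q': array([-8.67891813e-01,  3.58565041e-01,  1.18497715e-02,  2.97370850e-05,
       -1.22412343e+00, -2.88108526e-01]), 'qd': array([ 6.16318480e-04,  4.53977504e-04,  1.11905747e-03,  4.21910178e-04,
       -1.21317877e-03, -8.94497454e-05]), 'joint_efforts': array([-3.35726975e-05, -5.82389760e+01,  2.93295014e+01,  7.00280428e+00,
        1.19835991e-02, -1.61688467e-05]), 'eef_pos': array([ 0.27197599, -0.61772429,  0.22656733]), 'ee_rot': array([-3.14155380e+00, -3.26818394e-05,  1.98560242e+00]), 'force': array([-0.20156612, -0.13118725,  0.25867908]), 'moment': array([ 0.02193212, -0.03723608,  0.03329605]), 'width': 0.08784237348800213}
```

View pics/top.png

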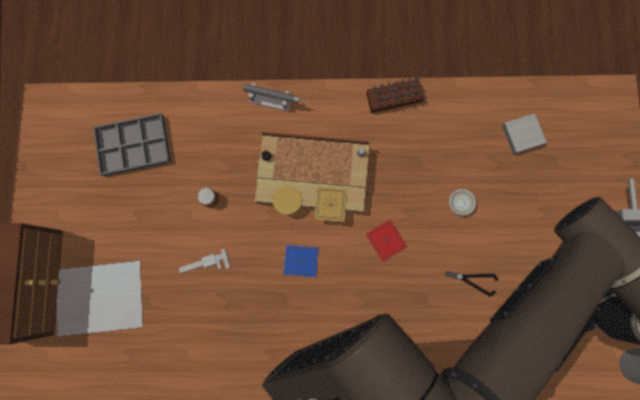

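View pics/scene.png

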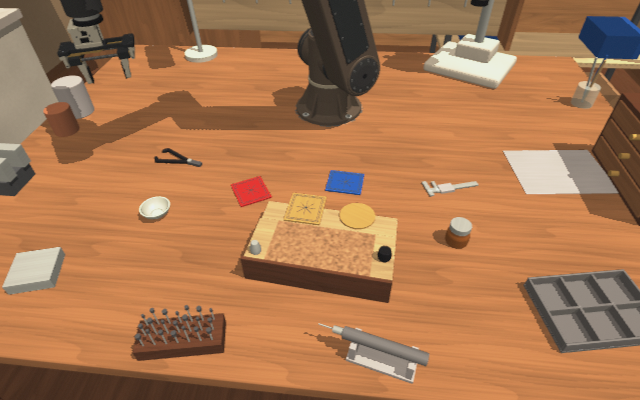

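Candidates in the top view: engraved brass plate (331,205); round brass disc (287,200); blue plate (301,261); red plate (386,240). By the description I want the brass square at (331,205). I'll move the wrist over it for a close check.

```bash
python3 -m inch '0 2 6 7 0 0 -4; 0 4 12 10 0 0 -8; 0 6 18 12 0 0 -12; 0 8 24 14 0 0 -16; 0 10 30 14 0 0 -20; 0 12 36 14 0 0 -24; 0 14 42 14 0 0 -24; 0 17 48 14 0 0 -24; 0 19 54 14 0 0 -24; 0 20 60 14 0 0 -24; 0 20 60 14 0 0 -24; 0 20 60 14 0 0 -24'
python3 - <<'E'
from h import *
f=grab_frame("wrist"); save(f,"w1.png")
zs=dict(block=0,ledge=.05,bed=.06,plate=.0525,front_edge=.05,disc=.0525,loupe=.06,collet=.06)
for n,z in zs.items():
    for d in pinpoint("wrist",n)[:2]: print(n,round(d["p"],2),np.round(d["location"]),ray(f,d["location"],z).round(4))
s=telemetry.get_state();print(s["t"],s["q"].round(3),s["eef_pos"],s["ee_rot"]); print(f["R"],f["t"])
E
```

```text
t: 2.8
eef_pos: [0.4725, -0.015, 0.3664]
ee_rot: [-3.141, -0.0, 1.571]
force: [-0.7, -0.1, -0.4]
width: 0.0006
block 0.82 [354. 250.] [0.6436 0.0516 0.    ]
ledge 0.76 [363. 222.] [0.5718 0.0559 0.05  ]
plate 0.9 [318. 225.] [ 0.577  -0.0105  0.0525]
plate 0.82 [380. 108.] [0.4085 0.0721 0.0525]
front_edge 0.88 [316. 254.] [ 0.6248 -0.0146  0.05  ]
front_edge 0.84 [412. 109.] [0.4092 0.115  0.05  ]
disc 0.58 [405. 234.] [0.5904 0.12   0.0525]
3.25 [ 0.379 -0.048 -0.167  0.    -1.452 -1.955] [ 0.47188604 -0.01852671  0.36669909] [ 3.14130844e+00 -9.36973038e-05  1.56529669e+00]
[[-2.66421228e-04  9.99999833e-01  5.11939334e-04]
 [ 9.52326230e-01  9.75367033e-05  3.05081532e-01]
 [ 3.05081431e-01  5.68813453e-04 -9.52326098e-01]] [ 0.0151524  -0.53055822  0.38105967]
```

View pics/w1.png

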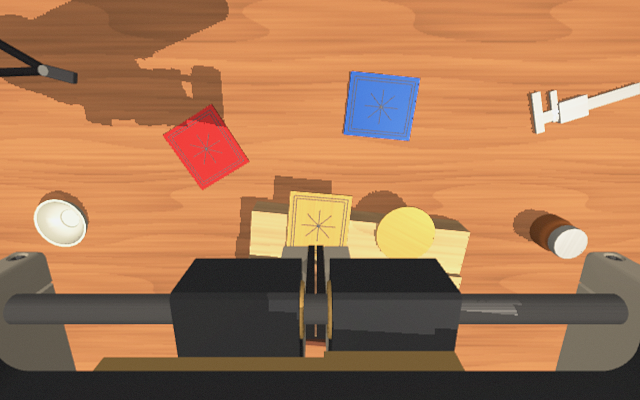

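Wrist view: brass plate with star and double border at (318,222), disc at (405,235), both on the ledge. Red (205,147) and blue (380,106) are decoys. Next I fit the geometry.

```bash
python3 - <<'E'
from h import *
f=grab_frame("wrist"); save(f,"w2.png",(230,170,490,270),3)
for n in("plate","block"):
    r=regions_of("wrist",n)[0]; print(n,r["p"],r["bbox"])
    m=r["pixels"].astype(np.uint8); 
    for c in range(240,475,10):
        y=np.flatnonzero(m[:,c]); 
        if len(y): print(c,y[0],ray(f,(c,y[0]),.055 if n=="plate" else .05).round(4)[:2],end="; ")
    print()
E
```

```text
plate 0.97 [291.8, 190.7, 352.8, 248.4]
290 233 [ 0.5877 -0.0569]; 300 191 [ 0.5226 -0.0407]; 310 192 [ 0.5242 -0.0264]; 320 192 [ 0.5243 -0.012 ]; 330 193 [0.5258 0.0023]; 340 194 [0.5274 0.0167]; 350 195 [0.529  0.0312]; 
block 0.85 [254.7, 201.3, 471.4, 344.4]
260 201 [ 0.5389 -0.0998]; 270 202 [ 0.5406 -0.0852]; 280 203 [ 0.5422 -0.0706]; 290 205 [ 0.5453 -0.0561]; 310 339 [ 0.7829 -0.029 ]; 320 339 [ 0.783  -0.0122]; 350 234 [0.592  0.0333]; 360 211 [0.5552 0.0471]; 370 211 [0.5553 0.0619]; 380 212 [0.557  0.0767]; 390 255 [0.6274 0.0959]; 430 249 [0.6175 0.1566]; 440 218 [0.5669 0.1665]; 450 219 [0.5686 0.1816]; 460 221 [0.5718 0.1969]; 470 229 [0.5848 0.2135];
```

View pics/w2.png

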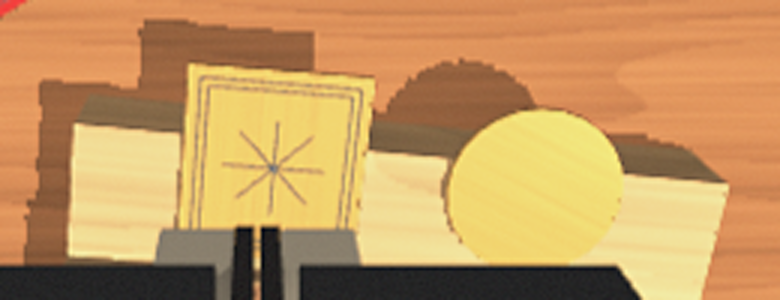

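```bash
python3 - <<'E'
from h import *
f=grab_frame("wrist")
a=ray(f,(255,211),.05);b=ray(f,(472,231),.05);print(a,b,np.linalg.norm(b-a))
y=(b-a)/np.linalg.norm(b-a); x=np.array([y[1],-y[0],0]); yaw=np.degrees(np.arctan2(x[1],x[0])); mid=(a+b)/2; o=mid+.072*x
print("yaw",yaw,"ledge",mid,"step",o)
c=[ray(f,(230+u/3,170+v/3),.055) for u,v in((190,64),(374,77),)]
print(c,np.linalg.norm(c[1]-c[0]), np.degrees(np.arctan2(-(c[1]-c[0])[0],(c[1]-c[0])[1])))
m=(c[0]+c[1])/2; print("near mid",m,"blk",(m-o)@x,(m-o)@y, "disc",[(np.array([.586,.119,.05])-o)@k for k in(x,y)])
E
```

```text
[ 0.55445892 -0.10760107  0.05      ] [0.58789975 0.21734885 0.05      ] 0.32666609999083507
yaw -5.875665760427017 ledge [0.57117933 0.05487389 0.05      ] step [0.64280107 0.04750324 0.05      ]
[array([ 0.52308586, -0.04990375,  0.055     ]), array([0.52999222, 0.03830838, 0.055     ])] 0.08848207352942329 -4.476700702837918
near mid [ 0.52653904 -0.00579768  0.055     ] blk -0.11019481681415998 -0.064922655694724 disc [np.float64(-0.06382178797855678), np.float64(0.06530641031011347)]
```

```bash
cat >> h.py <<'E'
from scipy.spatial.transform import Rotation as Ro
th=np.radians(-5.5); bx=np.array([np.cos(th),np.sin(th),0]); by=np.array([-bx[1],bx[0],0]); O=np.array([.6428,.0475,0])
def plan(tips,a,y=-.064):
    s=telemetry.get_state(); R0=Ro.from_euler("xyz",s["ee_rot"]); z=np.cos(np.radians(a))*bx-np.sin(np.radians(a))*np.array([0,0,1]); 
    R=Ro.from_matrix(np.column_stack([by,np.cross(z,by),z]))
    print("turn",np.degrees((R*R0.inv()).as_rotvec()).round(1))
    for t in tips: print(t,((O+bx*t[0]/1e3+by*y+np.array([0,0,t[1]/1e3])-s["eef_pos"])*100).round(2))
    p=s["eef_pos"]-O; print("tip now blk mm",(1e3*np.array([p@bx,p@by,p[2]])).round(1),"F",s["force"].round(1),"t",s["t"],"q",s["q"].round(2),R0.as_matrix()[:,2].round(2))
E
python3 -c "
from h import *
plan([(-160,120),(-150,60),(-140,35)],45)"
```

```text
turn [ -2.3 -45.   -5. ]
(-160, 120) [  0.54   1.72 -24.66]
(-150, 60) [  1.54   1.62 -30.66]
(-140, 35) [  2.53   1.53 -33.16]
tip now blk mm [-163.8  -81.6  366.6] F [-0.5 -0.   0.1] t 3.45 q [ 0.38 -0.05 -0.17 -0.   -1.45 -1.96] [ 0.  0. -1.]
```

```bash
python3 -m inch '0 0 1 -4 -0.5 -9 -1; 0 0 1.5 -8 -0.9 -18 -2; 0 0 1.7 -12 -1.4 -27 -3; 0 0 1.7 -16 -1.8 -36 -4; 0 0 1.7 -19 -2.3 -45 -5; 0 0 1.7 -22 -2.3 -45 -5; 0 0 1.7 -24 -2.3 -45 -5; 0 0 1.7 -24 -2.3 -45 -5;  0 0 1.7 -24 -2.3 -45 -5'
python3 - <<'E'
from h import *
plan([(-150,60),(-140,35),(-120,35),(-108,35)],45)
f=grab_frame("scene"); save(f,"s2.png",(200,120,460,320),3)
E
```

```text
t: 4.58
eef_pos: [0.5355, -0.0231, 0.2982]
ee_rot: [2.444, -0.01, 1.484]
force: [-0.2, 0.0, -0.1]
width: 0.0007
turn [-1.1 -5.  -0.5]
(-150, 60) [ -4.82   2.13 -23.82]
(-140, 35) [ -3.82   2.03 -26.32]
(-120, 35) [ -1.83   1.84 -26.32]
(-108, 35) [ -0.64   1.73 -26.32]
tip now blk mm [-100.   -80.6  298.2] F [-0.2  0.  -0.1] t 4.575 q [ 0.38 -0.31 -1.02  0.94 -0.36 -2.85] [ 0.64 -0.05 -0.77]
```

View pics/s2.png

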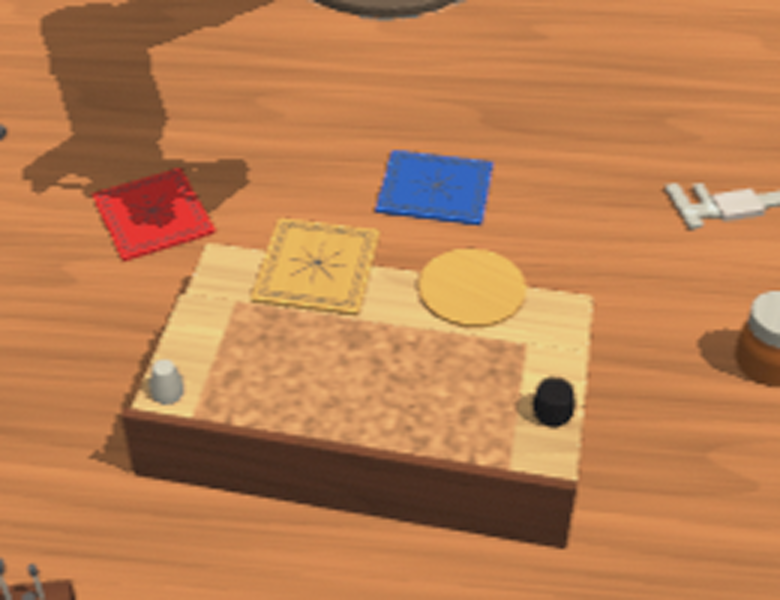

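```bash
python3 -c "
from h import *
plan([(-150,100),(-140,60),(-130,33)],65)"
```

```text
turn [ 0.8 15.  -0.4]
(-150, 100) [ -4.83   2.11 -19.82]
(-140, 60) [ -3.83   2.02 -23.82]
(-130, 33) [ -2.84   1.92 -26.52]
tip now blk mm [-99.9 -80.4 298.2] F [ 0.   0.2 -0.6] t 4.625 q [ 0.38 -0.31 -1.02  0.94 -0.36 -2.85] [ 0.64 -0.05 -0.77]
```

```bash
python3 -m inch '0 -5 2 0 0 8 0; 0 -5 2 -4 0.8 15 0; 0 -5 2 -8 0.8 15 0; 0 -5 2 -12 0.8 15 0; 0 -5 2 -16 0.8 15 0; 0 -5 2 -19.8 0.8 15 0; 0 -5 2 -19.8 0.8 15 0; 0 -5 2 -19.8 0.8 15 0; 0 -5 2 -19.8 0.8 15 0'
python3 -c "
from h import *
plan([(-150,100),(-140,60),(-130,33)],65)"
```

```text
t: 5.75
eef_pos: [0.503, -0.0074, 0.1296]
ee_rot: [2.757, -0.017, 1.489]
force: [-0.2, -0.4, 0.3]
width: 0.0003
turn [-1.2 -2.8 -0.8]
(-150, 100) [-1.57  0.56 -2.96]
(-140, 60) [-0.57  0.46 -6.96]
(-130, 33) [ 0.42  0.36 -9.66]
tip now blk mm [-133.9  -68.   129.6] F [-0.2 -0.4  0.3] t 5.75 q [ 0.45 -0.05 -1.02  0.61 -0.31 -2.66] [ 0.38 -0.02 -0.93]
```

```bash
cat > fk.py <<'E'
import numpy as np
from scipy.optimize import least_squares
from scipy.spatial.transform import Rotation as Ro
D=[([-.8679,.35857,.01185,0,-1.22412,-.2881],[.27198,-.61772,.22657],[0,0,-1]),
([.379,-.048,-.167,0,-1.452,-1.955],[.47189,-.01853,.3667],[0,0,-1]),
([.38,-.31,-1.02,.94,-.36,-2.85],[.5355,-.0231,.2982],[.64,-.05,-.77]),
([.45,-.05,-1.02,.61,-.31,-2.66],[.503,-.0074,.1296],[.38,-.02,-.93])]
def fk(q,p,sg):
    A,B,C,x0,z0,L,off,W=p
    R=Ro.from_euler("z",q[0]); P=R.apply([x0,off,z0])
    R=R*Ro.from_euler("y",q[1]); P=P+R.apply([0,0,A])
    R=R*Ro.from_euler("y",-q[2]); P=P+R.apply([B,0,C])
    R=R*Ro.from_euler("x",sg*q[3])*Ro.from_euler("y",-q[4]); P=P+R.apply([L,W,0])
    return P,R.apply([1,0,0])
for sg in(1,-1):
    def res(p): return np.concatenate([np.r_[fk(q,p,sg)[0]-x,.1*(fk(q,p,sg)[1]-z)] for q,x,z in D])
    r=least_squares(res,[.5,.4,0,0,.4,.3,-.19,0]); print(sg,r.cost,r.x.round(4)); print(r.fun.round(4))
E
python3 fk.py
```

```text
1 0.002809186371989622 [ 0.5654  0.4792  0.0175 -0.0128  0.1102  0.2681 -0.4599  0.2603]
[-0.0091 -0.0014 -0.0014 -0.      0.      0.      0.0088 -0.0049  0.0007
 -0.     -0.      0.     -0.0038 -0.0124  0.005  -0.0212  0.0527  0.0002
 -0.0052  0.0261 -0.0043 -0.0157  0.0322  0.0003]
-1 2.4818464557399038e-06 [ 6.014e-01  4.643e-01 -3.000e-04 -5.000e-04  2.023e-01  3.808e-01
  1.600e-03 -1.938e-01]
[-0.0003 -0.0002 -0.0001 -0.      0.      0.      0.0002 -0.0003 -0.
 -0.     -0.      0.      0.0003 -0.0009  0.0002 -0.0001 -0.0001  0.0002
 -0.0007  0.0015 -0.0001 -0.0005  0.0007  0.0003]
```

```bash
cat > ik.py <<'E'
from fk import fk,np,Ro
from scipy.optimize import least_squares
p=[.6014,.4643,0,0,.2023,.3808,0,-.1938]
th=np.radians(-5.5); bx=np.array([np.cos(th),np.sin(th),0]); by=np.array([-bx[1],bx[0],0]); O=np.array([.6428,.0475,0]); ez=np.array([0,0,1.])
lo=np.array([-3.07,-1.43,-1.02,-3.03,-3.05]);hi=np.array([3.07,2.12,1.25,1.67,0]); rng=np.random.default_rng(0)
seeds=[[.45,-.05,-1,.6,-.3],[0,0,-.9,-1.5,-.6],[-.3,0,-1,-2.8,-.5],[.4,0,-.5,.1,-1],[-.3,0,-.5,-1,-1.]]
def ik(t,a,psi,y=-.064):
    a=np.radians(a);h=np.radians(psi); d=np.cos(a)*(np.cos(h)*bx+np.sin(h)*by)-np.sin(a)*ez
    X=O+bx*t[0]/1e3+by*y+ez*t[1]/1e3; b=None
    for s in seeds:
        r=least_squares(lambda q:np.r_[fk(q,p,-1)[0]-X,.3*(fk(q,p,-1)[1]-d)],np.clip(s,lo+.01,hi-.01),bounds=(lo,hi))
        if b is None or r.cost<b.cost:b=r
        if b.cost<1e-9: break
    return b
if __name__=="__main__":
  for t in((-108,33),(-60,130)):
    for psi in range(-80,81,20):
        out=[]
        for a in(45,50,55,60,65,70,75,80):
            r=ik(t,a,psi); out.append((a,r.cost<1e-8))
        ok=[a for a,c in out if c]; 
        print(t,psi,ok, ik(t,ok[0],psi).x.round(2) if ok else "")
E
python3 ik.py | grep '('
```

```text
(-108, 33) -80 [45, 50, 55, 60, 65, 70, 75, 80] [ 0.72  0.54 -0.78  0.77 -0.95]
(-108, 33) -60 [60, 65, 70, 75, 80] [ 0.55  0.33 -1.    1.07 -0.6 ]
(-108, 33) -40 [75, 80] [ 0.46  0.25 -0.94  0.71 -0.39]
(-108, 33) -20 [75, 80] [ 0.36  0.22 -1.02  0.9  -0.24]
(-108, 33) 0 [45, 80] [-0.52  0.28 -0.92 -2.44 -0.47]
(-108, 33) 20 [45, 50, 75, 80] [-0.32  0.24 -0.66 -1.65 -0.39]
(-108, 33) 40 [45, 50, 55, 60, 65, 70, 75, 80] [-0.34  0.3  -0.55 -1.32 -0.63]
(-108, 33) 60 [45, 50, 55, 60, 65, 70, 75, 80] [-0.34  0.39 -0.41 -1.1  -0.87]
(-108, 33) 80 [45, 50, 55, 60, 65, 70, 75, 80] [-0.3   0.49 -0.26 -0.93 -1.09]
(-60, 130) -80 [45, 50, 55, 60, 65, 70, 75, 80] [ 0.68  0.45 -0.62  0.7  -1.13]
(-60, 130) -60 [45, 50, 55, 60, 65, 70, 75, 80] [ 0.66  0.32 -0.88  1.04 -0.92]
(-60, 130) -40 [55, 60, 65, 70, 75, 80] [ 0.44  0.15 -1.02  1.31 -0.6 ]
(-60, 130) -20 [65, 70, 75, 80] [ 0.37  0.09 -0.98  1.03 -0.36]
(-60, 130) 0 [65, 70, 75, 80] [ 0.25  0.06 -1.01  1.03 -0.17]
(-60, 130) 20 [60, 65, 70, 75, 80] [ 0.3   0.05 -0.95  0.49 -0.05]
(-60, 130) 40 [45, 50, 55, 60, 65, 70, 75, 80] [-0.17  0.14 -0.45 -1.02 -0.62]
(-60, 130) 60 [45, 50, 55, 60, 65, 70, 75, 80] [-0.27  0.27 -0.3  -0.96 -0.94]
(-60, 130) 80 [45, 50, 55, 60, 65, 70, 75, 80] [-0.27  0.39 -0.13 -0.86 -1.21]
```

```bash
cat > path.py <<'E'
from ik import *
def frame(a,psi):
    a=np.radians(a);h=np.radians(psi); d=np.cos(a)*(np.cos(h)*bx+np.sin(h)*by)-np.sin(a)*ez
    n=np.cross(by,d); n=n if n[2]>0 else -n
    n/=np.linalg.norm(n); x=np.cross(-n,d); x=x if x@by>0 else -x
    return np.column_stack([x,np.cross(d,x),d])
def chain(q):
    R=Ro.from_euler("z",q[0])*Ro.from_euler("y",q[1]-q[2])*Ro.from_euler("x",-q[3])*Ro.from_euler("y",-q[4]); return R.as_matrix()
# q6: tool frame = chain * M(q6); tool z = chain x
q1=[.379,-.048,-.167,0,-1.452]; R1=Ro.from_euler("xyz",[3.1413,-.0001,1.5653]).as_matrix(); q0=[-.8679,.35857,.01185,0,-1.22412]; R0=Ro.from_euler("xyz",[-3.14155,0,1.9856]).as_matrix()
ang=lambda q,R:(lambda m:np.arctan2(m[2,0],m[1,0]))(chain(q).T@R)
A1,A0=ang(q1,R1),ang(q0,R0); sg=np.sign(np.sin((A1-A0))*np.sin(-1.955+.288)); off=A1-sg*-1.955
def q6(q,R): v=sg*(ang(q,R)-off); return (v+np.pi)%(2*np.pi)-np.pi
if __name__=="__main__":
    print("chk",q6(q0,R0),q6(q1,R1))
    for a,psi in((45,40),(45,30),(50,40),(45,50)):
        F=frame(a,psi); print(a,psi,"x",F[:,0].round(2),"n",F[:,1].round(2))
        for t in((-160,200),(-160,120),(-150,32),(-98,32),(-63,112),(-12,124),(20,117)):
            r=ik(t,a,psi,-.056); print(t,r.cost<1e-8,r.x.round(2),round(q6(r.x,F),2))
E
python3 path.py|grep -v '^ \|^1 \|^-1'
```

```text
[-0.0091 -0.0014 -0.0014 -0.      0.      0.      0.0088 -0.0049  0.0007
[-0.0003 -0.0002 -0.0001 -0.      0.      0.      0.0002 -0.0003 -0.
chk -0.28780002635194757 -1.955
45 40 x [-0.19  0.91  0.36] n [ 0.79 -0.08  0.61]
(-160, 200) True [-0.05 -0.16 -0.6  -0.82 -0.63] -0.89
(-160, 120) True [-0.2   0.02 -0.62 -1.08 -0.61] -0.49
(-150, 32) True [-0.37  0.27 -0.63 -1.35 -0.64] -0.0
(-98, 32) True [-0.31  0.31 -0.54 -1.33 -0.61] -0.09
(-63, 112) True [-0.17  0.17 -0.47 -1.08 -0.6 ] -0.51
(-12, 124) True [-0.14  0.22 -0.38 -1.02 -0.6 ] -0.6
(20, 117) True [-0.14  0.27 -0.32 -1.02 -0.59] -0.61
45 30 x [-0.14  0.95  0.27] n [ 0.75 -0.07  0.65]
(-160, 200) False [ 0.43 -0.3  -1.02 -0.01 -0.07] -1.95
(-160, 120) True [-0.03 -0.06 -0.7  -1.04 -0.37] -0.61
(-150, 32) True [-0.36  0.23 -0.69 -1.51 -0.53] 0.16
(-98, 32) True [-0.3   0.28 -0.6  -1.47 -0.49] 0.06
(-63, 112) True [-0.06  0.12 -0.54 -1.07 -0.39] -0.55
(-12, 124) True [-0.03  0.17 -0.45 -0.99 -0.38] -0.67
(20, 117) True [-0.04  0.22 -0.4  -0.99 -0.39] -0.66
50 40 x [-0.14  0.93  0.35] n [ 0.84 -0.08  0.54]
(-160, 200) True [ 0.1  -0.18 -0.63 -0.61 -0.57] -1.22
(-160, 120) True [-0.02 -0.02 -0.64 -0.87 -0.51] -0.83
(-150, 32) True [-0.21  0.22 -0.62 -1.2  -0.52] -0.32
(-98, 32) True [-0.17  0.27 -0.53 -1.15 -0.51] -0.4
(-63, 112) True [-0.05  0.15 -0.48 -0.88 -0.53] -0.81
(-12, 124) True [-0.03  0.2  -0.38 -0.83 -0.55] -0.88
(20, 117) True [-0.04  0.26 -0.33 -0.83 -0.55] -0.88
45 50 x [-0.21  0.86  0.46] n [ 0.84 -0.08  0.54]
(-160, 200) True [-0.2  -0.07 -0.5  -0.89 -0.85] -0.78
(-160, 120) True [-0.27  0.09 -0.55 -1.04 -0.79] -0.5
(-150, 32) True [-0.37  0.31 -0.56 -1.23 -0.75] -0.15
(-98, 32) True [-0.32  0.36 -0.47 -1.21 -0.74] -0.23
(-63, 112) True [-0.23  0.23 -0.39 -1.04 -0.77] -0.55
(-12, 124) True [-0.2   0.27 -0.3  -1.   -0.77] -0.63
(20, 117) True [-0.19  0.32 -0.25 -0.99 -0.77] -0.64
```

```bash
cat >> h.py <<'E'
def plan2(tips,R,y=-.056):
    s=telemetry.get_state(); R0=Ro.from_euler("xyz",s["ee_rot"])
    print("turn",np.degrees((Ro.from_matrix(R)*R0.inv()).as_rotvec()).round(1))
    for t in tips: print(t,((O+bx*t[0]/1e3+by*y+np.array([0,0,t[1]/1e3])-s["eef_pos"])*100).round(2))
    p=s["eef_pos"]-O; print("tip now blk mm",(1e3*np.array([p@bx,p@by,p[2]])).round(1),"F",s["force"].round(1),"t",s["t"],"q",s["q"].round(2))
E
python3 - <<'E' | tail -8
from path import frame,np,by
from h import *
plan2([(-150,250)],np.column_stack([by,np.cross([0,0,-1],by),[0,0,-1]]))
E
```

```text
-1 2.4818464557399038e-06 [ 6.014e-01  4.643e-01 -3.000e-04 -5.000e-04  2.023e-01  3.808e-01
  1.600e-03 -1.938e-01]
[-0.0003 -0.0002 -0.0001 -0.      0.      0.      0.0002 -0.0003 -0.
 -0.     -0.      0.      0.0003 -0.0009  0.0002 -0.0001 -0.0001  0.0002
 -0.0007  0.0015 -0.0001 -0.0005  0.0007  0.0003]
turn [ 1.  22.1 -0.6]
(-150, 250) [-1.49  1.35 12.04]
tip now blk mm [-133.9  -68.   129.6] F [-0.2 -0.4  0.3] t 5.75 q [ 0.45 -0.05 -1.02  0.61 -0.31 -2.66]
```

```bash
python3 -m inch '0 -1 1 3 0.5 7 0; 0 -1.5 1.3 7 0.7 14 0; 0 -1.5 1.3 12 1 22 0; 0 -1.5 1.3 12 1 22 0; 0 -1.5 1.3 12 1 22 0; 0 -1.5 1.3 12 1 22 0'
python3 - <<'E' | tail -4
from path import frame
from h import *
plan2([(-160,200),(-160,120),(-150,32)],frame(45,40))
E
```

```text
t: 6.5
eef_pos: [0.4871, 0.0054, 0.2489]
ee_rot: [3.14, -0.002, 1.485]
force: [-0.2, -0.5, -0.5]
width: 0.0007
(-160, 200) [-0.89  0.17 -4.89]
(-160, 120) [ -0.89   0.17 -12.89]
(-150, 32) [  0.11   0.07 -21.69]
tip now blk mm [-151.   -56.8  248.9] F [-0.2 -0.5 -0.5] t 6.5 q [ 0.42  0.03 -0.35 -0.   -1.19 -2.07]
```

```bash
python3 - <<'E' | grep turn
from path import frame
from h import *
plan2([],frame(45,40))
E
```

```text
turn [ 22.5 -38.9   8.2]
```

```bash
python3 -m inch '0 -0.5 0 0 4.5 -7.8 1.6; 0 -0.9 0.2 -1 9 -15.6 3.3; 0 -0.9 0.2 -2 13.5 -23.4 4.9; 0 -0.9 0.2 -3 18 -31.1 6.6; 0 -0.9 0.2 -5 22.5 -38.9 8.2; 0 -0.9 0.2 -5 22.5 -38.9 8.2; 0 -0.9 0.2 -5 22.5 -38.9 8.2; 0 -0.9 0.2 -5 22.5 -38.9 8.2; 0 -0.9 0.2 -5 22.5 -38.9 8.2'
python3 - <<'E' | tail -6
from path import frame
from h import *
plan2([(-160,120),(-150,32),(-125,32),(-112,32)],frame(45,40))
E
```

```text
t: 7.62
eef_pos: [0.4772, 0.0074, 0.1985]
ee_rot: [2.433, -0.368, 1.774]
force: [-0.8, -0.9, -0.6]
width: 0.0004
turn [ 0.1 -0.1  0. ]
(-160, 120) [ 0.1  -0.03 -7.85]
(-150, 32) [  1.09  -0.12 -16.65]
(-125, 32) [  3.58  -0.36 -16.65]
(-112, 32) [  4.87  -0.49 -16.65]
tip now blk mm [-161.   -55.8  198.5] F [-0.8 -0.9 -0.6] t 7.625 q [-0.05 -0.16 -0.6  -0.82 -0.62 -0.89]
```

Exactly as modelled. Descend to below plate height, clear of the edge, and check from near.

```bash
python3 -m inch '0 0 0 -4 0 0 0; 0 0 0 -8 0 0 0; 0 0.3 0 -12 0 0 0; 0 0.5 0 -14.5 0 0 0; 0 0.8 0 -16.6 0 0 0; 0 1.1 -0.1 -16.6 0 0 0; 0 2 -0.2 -16.6 0 0 0; 0 2.8 -0.3 -16.6 0 0 0; 0 2.8 -0.3 -16.6 0 0 0'
python3 - <<'E' | tail -6
from path import frame
from h import *
plan2([(-112,32),(-98,32),(-95,32)],frame(45,40))
im=[]
f=grab_frame("wrist"); save(f,"w3.png")
f=grab_frame("scene"); save(f,"s3.png",(180,80,420,260),2.6)
a=cv2.imread("pics/w3.png");b=cv2.imread("pics/s3.png"); a=cv2.resize(a,(400,250)); b=cv2.resize(b,(400,300))
cv2.imwrite("pics/c3.png",np.vstack([cv2.resize(cv2.imread("pics/w3.png"),(560,350)),cv2.resize(cv2.imread("pics/s3.png")[:, :],(560,420))])[:600])
E
```

```text
t: 8.75
eef_pos: [0.5064, 0.0046, 0.0337]
ee_rot: [2.43, -0.367, 1.777]
force: [-0.5, 0.6, -0.0]
width: 0.0006
 -0.0007  0.0015 -0.0001 -0.0005  0.0007  0.0003]
turn [ 0.1  0.1 -0. ]
(-112, 32) [ 1.96 -0.21 -0.17]
(-98, 32) [ 3.35 -0.35 -0.17]
(-95, 32) [ 3.65 -0.38 -0.17]
tip now blk mm [-131.7  -55.8   33.7] F [-0.5  0.6 -0. ] t 8.75 q [-0.34  0.28 -0.6  -1.35 -0.63 -0.04]
```

View pics/c3.png

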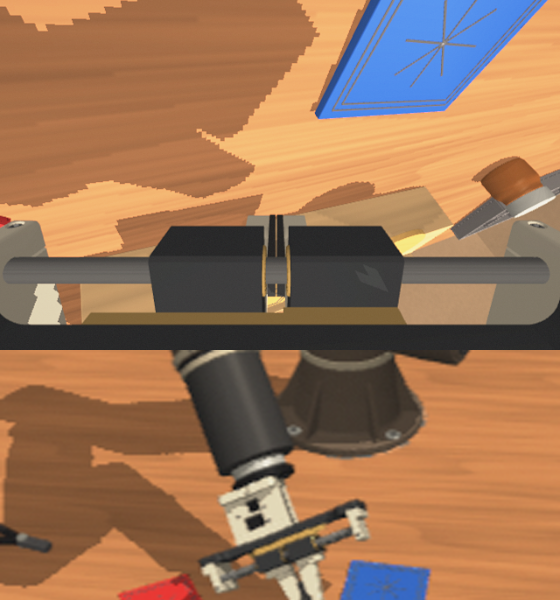

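The gripper sits tilted between the red plate (left) and the blue plate (right), touching neither. The plate is ahead of the fingertips, and the force reads about zero. Push slowly.

```bash
python3 -m inch '0 0.8 -0.1 -0.2 0 0 0; 0 1.6 -0.2 -0.2 0 0 0; 0 2.1 -0.2 -0.2 0 0 0; 0 2.4 -0.25 -0.2 0 0 0; 0 2.7 -0.3 -0.2 0 0 0; 0 3.0 -0.3 -0.2 0 0 0; 0 3.2 -0.3 -0.2 0 0 0; 0 3.2 -0.3 -0.2 0 0 0'
python3 - <<'E' | tail -4
from path import frame
from h import *
f=grab_frame("scene"); save(f,"s4.png",(230,160,410,310),4)
for d in pinpoint("scene","front_edge")[:2]:
    w=ray(f,d["location"],.05)-O; print(d["p"],w@bx,w@by)
plan2([(-98,32),(-95,32)],frame(45,40))
E
```

```text
t: 9.85
eef_pos: [0.5375, 0.0016, 0.0311]
ee_rot: [2.432, -0.368, 1.776]
force: [0.5, -0.9, -0.5]
width: 0.0005
turn [ 0.1  0.  -0. ]
(-98, 32) [ 0.24 -0.05  0.08]
(-95, 32) [ 0.54 -0.08  0.08]
tip now blk mm [-100.5  -55.7   31.2] F [-0.   0.1 -1.9] t 9.95 q [-0.31  0.31 -0.54 -1.33 -0.61 -0.08]
```

View pics/s4.png

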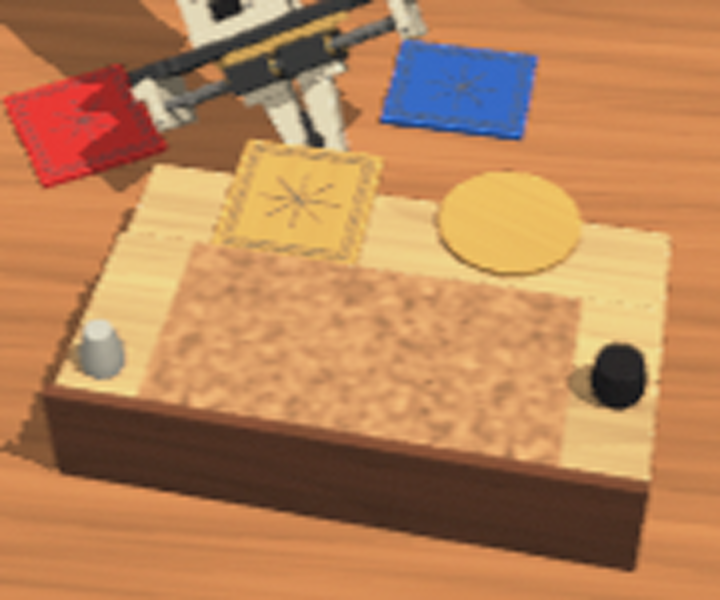

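```bash
python3 -m inch '0 0.2 0 0 0 0 0; 0 0.4 0 0 0 0 0; 0 0.6 0 0 0 0 0; 0 0.6 -0.1 0 0 0 0'
python3 - <<'E' | tail -4
from path import frame
from h import *
f=grab_frame("scene"); 
for d in pinpoint("scene","front_edge")[:2]:
    w=ray(f,d["location"],.05)-O; print(d["p"],w@bx,w@by)
plan2([],frame(45,40))
E
```

```text
t: 10.45
eef_pos: [0.5403, 0.0021, 0.0298]
ee_rot: [2.436, -0.371, 1.776]
force: [-9.2, 3.1, -2.5]
width: 0.0004
0.85 -0.06817490325608022 -0.20160748918283056
0.83 -0.17473545390111675 0.0590700602383806
turn [-0.  -0.2 -0.1]
tip now blk mm [-97.6 -54.9  29.8] F [-9.2  2.1 -2.1] t 10.55 q [-0.31  0.32 -0.54 -1.33 -0.61 -0.09]
```

Butted (9 N against the step, at the expected tip position). Now lift along the arc.

```bash
python3 -m inch '0 0.2 0 0.6 0 0 0; 0 0.2 0 1.2 0 0 0; 0 0.2 0 1.8 0 0 0; 0 0.4 0 2.6 0 0 0; 0 0.6 0 3.4 0 0 0; 0 0.6 0 3.4 0 0 0'
python3 - <<'E' | tail -2
from path import frame
from h import *
f=grab_frame("scene"); save(f,"s5.png",(230,120,410,270),4)
plan2([],frame(45,40))
E
```

```text
t: 11.3
eef_pos: [0.546, 0.0025, 0.0642]
ee_rot: [2.435, -0.371, 1.778]
force: [-3.9, -1.0, -0.3]
width: 0.0003
turn [-0.  -0.2 -0.2]
tip now blk mm [-92.1 -54.1  63.8] F [-4.5 -0.2  0.5] t 11.35 q [-0.25  0.24 -0.52 -1.22 -0.6  -0.27]
```

View pics/s5.png

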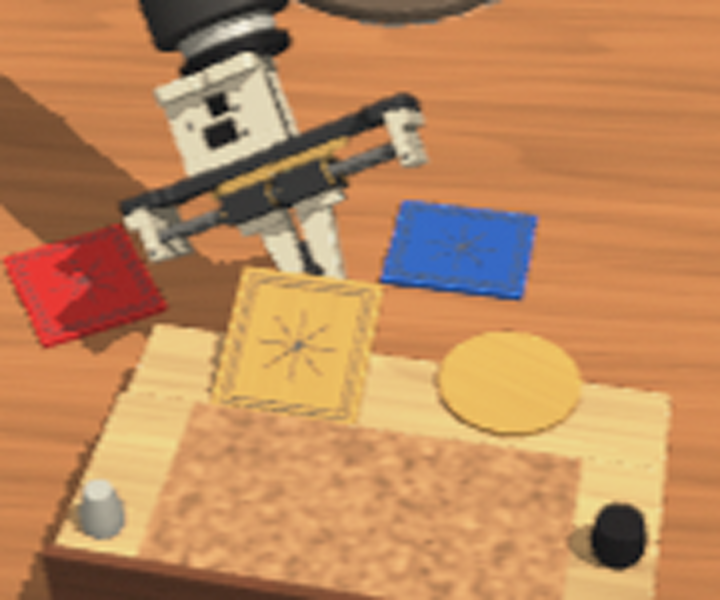

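Near edge is up about 20°, the front edge has stayed at the step, and the fingertip is under the near edge at crop (318,272). Continue along the arc.

```bash
python3 -m inch '0 0.3 0 0.9 0 0 0; 0 0.7 -0.05 1.75 0 0 0; 0 1.1 -0.1 2.5 0 0 0; 0 1.6 -0.15 3.2 0 0 0; 0 2.3 -0.2 4.0 0 0 0; 0 3.1 -0.3 4.7 0 0 0; 0 3.1 -0.3 4.7 0 0 0'
python3 - <<'E' | tail -2
from path import frame
from h import *
f=grab_frame("scene"); save(f,"s6.png",(230,120,410,270),4)
plan2([(-33,121),(-12.5,124),(8,121),(21,117)],frame(45,40),-.054)
E
```

```text
t: 12.22
eef_pos: [0.5778, -0.0005, 0.1114]
ee_rot: [2.434, -0.37, 1.778]
force: [-1.2, 0.4, -0.8]
width: 0.0003
(21, 117) [ 8.14 -0.79  0.62]
tip now blk mm [-60.8 -53.9 110.8] F [-2.2 -0.7 -0.5] t 12.275 q [-0.17  0.18 -0.46 -1.07 -0.6  -0.51]
```

View pics/s6.png

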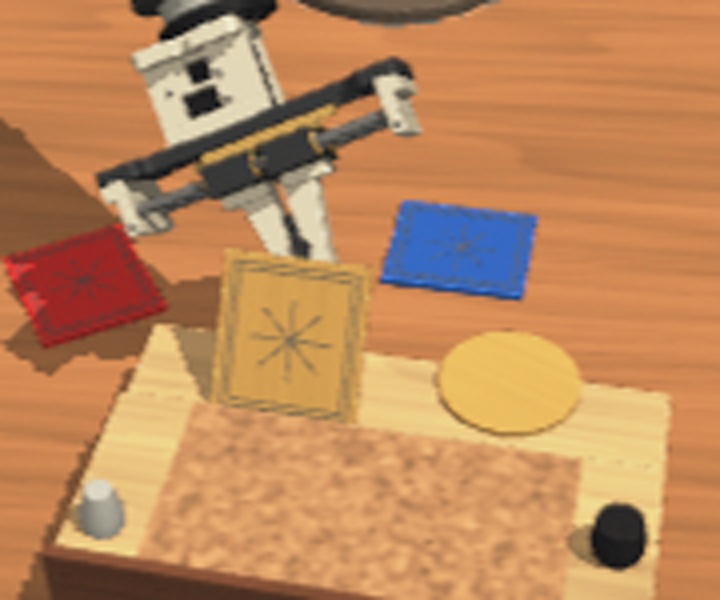

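Plate tipped about 53° and square, front edge at the step, finger behind the top edge. Push past upright.

```bash
python3 -m inch '0 0.9 -0.1 0.4 0 0 0; 0 1.8 -0.2 0.8 0 0 0; 0 2.8 -0.3 1.1 0 0 0; 0 3.6 -0.35 1.2 0 0 0; 0 4.4 -0.4 1.3 0 0 0; 0 5.1 -0.5 1.3 0 0 0; 0 5.8 -0.55 1.2 0 0 0; 0 6.4 -0.6 1.1 0 0 0; 0 6.9 -0.65 1 0 0 0; 0 6.9 -0.65 1 0 0 0; 0 6.9 -0.65 1 0 0 0'
python3 - <<'E' | tail -2
from path import frame
from h import *
f=grab_frame("scene"); save(f,"s7.png",(230,120,410,270),4)
plan2([(-100,150)],frame(45,40),-.054)
E
```

```text
t: 13.65
eef_pos: [0.6459, -0.0068, 0.1208]
ee_rot: [2.435, -0.371, 1.778]
force: [-0.1, 0.5, -0.2]
width: 0.0002
(-100, 150) [-10.78   1.02   2.92]
tip now blk mm [  8.3 -53.8 120.8] F [ 0.8 -0.6 -0.3] t 13.7 q [-0.13  0.25 -0.34 -1.01 -0.6  -0.62]
```

View pics/s7.png

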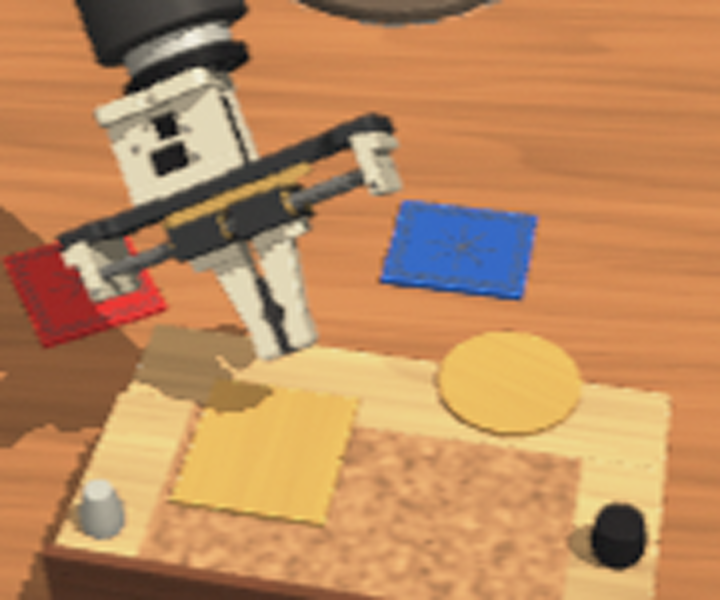

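Plate lies plain side up on the cork, crop corners about (205,390), (357,400), (325,523), (170,500). Retreat and check its pose.

```bash
python3 -m inch '0 -2 0 2.5 0 0 0; 0 -5 0 5 0 0 0; 0 -8 0.5 8 0 0 0; 0 -11 1 10 0 0 0; 0 -11 1 10 0 0 0; 0 -11 1 10 0 0 0'
python3 - <<'E'
from h import *
for k in range(2):
  f=grab_frame("scene"); save(f,"s8.png",(230,150,410,285),4)
  m=regions_of("scene","plate")
  for r in m[:4]:
    c=cv2.moments(r["pixels"].astype(np.uint8)); u=(c["m10"]/c["m00"],c["m01"]/c["m00"]); w=ray(f,u,.063)-O; print(round(r["p"],2),np.round(u),(w@bx).round(4),(w@by).round(4))
# predicted corners if flat on the bed
q=np.array([[230+x/4,120+y/4] for x,y in((205,390),(357,400),(325,523),(170,500))]); P=[ray(f,x,.065)-O for x in q]
print([(round(float(p@bx),3),round(float(p@by),3)) for p in P],[round(float(np.linalg.norm(P[i]-P[i-1])),3) for i in range(4)])
for n,z in(("disc",.0525),("loupe",.06),("collet",.06)):
  d=pinpoint("scene",n)[0]; print(n,ray(f,d["location"],z).round(4))
print(telemetry.get_state()["force"])
E
```

```text
t: 14.45
eef_pos: [0.5361, 0.0033, 0.2212]
ee_rot: [2.434, -0.37, 1.778]
force: [-0.1, -0.3, -0.2]
width: 0.0003
0.95 [296. 233.] 0.0348 -0.0674
0.83 [345. 182.] -0.1657 0.017
0.7 [250. 191.] -0.0852 -0.2193
0.88 [296. 233.] 0.0352 -0.0682
0.88 [250. 191.] -0.0864 -0.2203
0.6 [345. 182.] -0.167 0.0171
[(-0.006, -0.114), (-0.015, -0.022), (0.083, -0.021), (0.083, -0.111)] [0.088, 0.093, 0.097, 0.09]
disc [0.5875 0.114  0.0525]
loupe [0.7183 0.177  0.06  ]
collet [ 0.7184 -0.1087  0.06  ]
[-0.26860745 -0.13748363  0.25494645]
```

View pics/s8.png

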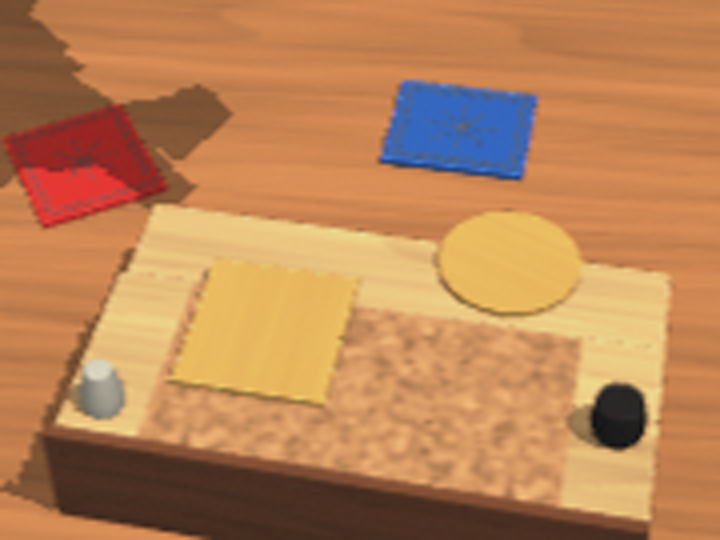

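The plate is flat, plain side up, with its centre about 35 mm beyond the step. Nothing else has moved and the arm is clear.

```bash
python3 -c "
from station import arm; print(arm.job_done())"
```

```text
the job is handed in; nothing more can be done
None
```

The brass plate is turned over and lying on the upper level with its plain back up, and I have handed the job in at about 15 s of the 58 s allowed. With the fingers shut and tilted, I pushed it about 10 mm along the ledge until it butted the step at about 9 N. I then raised its overhanging near edge along an arc until it passed upright and fell over.

**Last checks:**
- **Plate:** its centre was at about block x = 35 mm, y = −68 mm. Its corners, measured assuming it lies flat, came out at 88–97 mm a side, close to its true 90 × 100 mm, so it looks flat. It did not move between the last two pictures.
- **Disc, loupe and collet:** all within the few millimetres of measurement error of where they started. The last picture shows the red and blue plates where they were. I did not re-measure the caliper, snips, jar or dish, but the arm never went near them.
- **Robot:** about 0.1 m clear of the plate, with the force reading at about zero.

**What disagreed or failed:**
- **First approach:** coming in at 45° from straight ahead ran into a joint limit before touching anything. I came in diagonally from the right instead.
- **Front edge at the step:** the detector missed the plate's front edge there and reported only the red and blue decoys. I confirmed that contact by force and fingertip position instead.

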